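# Hold the scrap bin's sprung lid for emptying a crate of offcuts

### The arm

A 6-joint arm with a two-finger parallel gripper is mounted at the origin on the work surface. World frame = base frame: x ahead of the robot, y to its left, z up, the work surface at z = 0. Lengths are in m, angles in rad, forces in N, time in s.
With the tool pointing down it reaches from about 0.35 to 0.8 m from the base axis. Payload 7.3 kg.
Tool frame: the origin (TCP) lies between the finger pads; the fingertips stand 25 mm ahead of it and the grasp point (between the pads) lies 6 mm ahead of it (r.tip_extent is the distance from the TCP to the fingertips, in m); z points along the fingers, y is the direction in which the jaws open and shut (so a half turn about z gives the same grasp; the last joint's range is limited). The gripper opens to 85 mm and grips with 20 to 120 N. Pads are 22 mm wide; open, the fingers measure 114 mm over their backs; the gripper's body (76 mm by 85 mm) begins 54 mm behind the grasp point. The pads swing forward as they close: fully open they stand 13 mm farther back than shut.
Start: joints at [0.956, 0.342, 1.524, -0, 1.275, -0.146], TCP at [0.237, 0.468, 0.256] pointing down, gripper open.
Joint ranges: [-2.53, 2.53], [-0.77, 2.02], [0.04, 2.7], [-1, 4.14], [0.28, 2.66], [-3.11, 3.11]. Speed limits (rad/s): [2.57, 2.57, 3.14, 3.14, 3.14, 3.14].

### API

Orientations are given as a unit quaternion [x, y, z, w].
In Python, from workcell import r, command_gripper, optics gives the robot as it stands. The module is installed in compiled form; this text tells all that it offers. Calls block until the motion is done:
- r.reach(position, orientation): joint-space move of the TCP to a pose.
- r.move_straight(position, orientation=None, speed=0.15, max_force=None): straight line of the TCP; orientation=None keeps the orientation; speed is the mean speed in m/s. With max_force (N) it stops when the force on the tool has changed by that much, and returns True; else False.
- r.movej(angles): joint-space move.
- command_gripper(opening, force=None): finger opening in m; force is the grip in N (None keeps the last); returns when the fingers have stopped.
- r.hold(seconds).
- r.solve_ik(position, orientation): joint angles nearest the present ones, or None.
- r.read_state(): the state.
- optics.get_image(name): name is "scene" or "top" or "wrist"; returns (picture, depth): 400x640x3 uint8, red, green, blue; 400x640 float32, m along the optical axis (not along the pixel's ray), 0 where there is no reading.
- optics.camera_model(name): a dict with "K" (3x3 intrinsics, pixels), "R" (3x3) and "t" (3): a world point X has camera coordinates R X + t; the wrist camera has in their place "tool_from_camera" (4x4, takes a point from camera to tool coordinates, whose origin is the TCP and whose axes are the flange's). Camera axes: x right, y down, z forward; pixel columns grow to the right and rows downward; lengths in m; the calibration is good to about 2 mm. A picture is of the moment at which its call begins: read the wrist's pose just before it. camera_model takes no time and is no camera call.
A pose or a line that the arm cannot do raises r.PlanningError and nothing moves.
- r.finish_job(): hands the job in, once; it reports no verdict.
The state is a dict: "time_s": time; "joint_positions": joint angles; "dq": joint speeds; "tau": joint torques, N m; "eef_pos": TCP position; "eef_rot": TCP orientation; "contact_force": force on the tool from outside, world axes, zero at the start; "torque": the same for the moment, N m; "grip_width": finger opening in m.
Only numpy, scipy, OpenCV 4.12 (cv2) and the standard library are available. Lean on these libraries where they do the work, as an engineer would, in place of code of your own. Each camera call takes 0.05 s, during which the arm holds its last target.

### The job

A crate heaped with offcuts stands beside one of the two scrap bins and is about to be emptied into that bin: take that bin's lid by its bar handle, raise it until it is clearly past its balance point (where the spring starts to lift it) without letting it fly fully open, then bring it back and keep it still just below the balance point, so that it would drop shut if let go. Finish while still holding the lid there with the fingers; keep the other bin shut and leave the crates and everything else on the bench where they are.

Things in the scene. Friction and masses are not known exactly. Their poses are not given: they have to be found in the camera images.
- bin_a: the left-hand (+y) of two equal plywood scrap bins, screwed to the bench: 200 (x) x 220 (y) x 111 mm tall, 12 mm walls. Origin: centre of its underside; its front, with the bar handle, faces its own -x. Its crate, full or empty, stands on its outer (left (+y)) side, 210 to 260 mm from the origin, clear of the bin.
- hinge_a (a point): middle of the hinge axis of bin_a's lid: at the bin's rear top edge, 100 mm behind the bin's centre, 120 mm above the bench. The axis is level, along the bin's own y.
- bar_a (a point): centre of the bar handle of bin_a's lid (moves with it): round wooden bar, 14 mm thick, along the bin's own y, 100 mm free between two flat steel arms, fixed in them. 260 mm from the hinge axis, level with it when shut, 55 mm out from the lid's front edge; that gap is open above and below. Fingers that stay upright pivot round the bar as the lid swings. Lid: plywood 205 x 224 x 16 mm, 0.9 kg.
- lid_a (a joint): angle of bin_a's lid, rad: 0 shut and level, grows as the front rises, stop at 1.4. Sprung hinge, balance point at 0.75 (43 degrees; bar centre 297 mm above the bench): below it the lid drops shut by itself, above it the spring swings it open. Under 1 N at the bar moves it anywhere. 'Just below' the balance point is 0.55 to 0.72 (bar centre 256 to 291 mm up), 'clearly past' is above 0.79.
- bin_b: the right-hand (-y) of two equal plywood scrap bins, screwed to the bench: 200 (x) x 220 (y) x 111 mm tall, 12 mm walls. Origin: centre of its underside; its front, with the bar handle, faces its own -x. Its crate, full or empty, stands on its outer (right (-y)) side, 210 to 260 mm from the origin, clear of the bin.
- hinge_b (a point): middle of the hinge axis of bin_b's lid: at the bin's rear top edge, 100 mm behind the bin's centre, 120 mm above the bench. The axis is level, along the bin's own y.
- bar_b (a point): centre of the bar handle of bin_b's lid (moves with it): round wooden bar, 14 mm thick, along the bin's own y, 100 mm free between two flat steel arms, fixed in them. 260 mm from the hinge axis, level with it when shut, 55 mm out from the lid's front edge; that gap is open above and below. Fingers that stay upright pivot round the bar as the lid swings. Lid: plywood 205 x 224 x 16 mm, 0.9 kg.
- lid_b (a joint): angle of bin_b's lid, rad: 0 shut and level, grows as the front rises, stop at 1.4. Sprung hinge, balance point at 0.75 (43 degrees; bar centre 297 mm above the bench): below it the lid drops shut by itself, above it the spring swings it open. Under 1 N at the bar moves it anywhere. 'Just below' the balance point is 0.55 to 0.72 (bar centre 256 to 291 mm up), 'clearly past' is above 0.79.
- crate_full_mid (a point): centre, half-way up (30 mm), of the loose wooden crate heaped with wood offcuts: 130 x 110 x 60 mm, open top, offcuts rising about 20 mm above its rim. It stands beside one of the two bins.
- crate_empty_mid (a point): centre, half-way up (30 mm), of the other crate, of the same size and wood but empty; it stands beside the other bin.
- mallet: wooden mallet lying down: head 70 x 130 x 70 mm, handle 200 mm; bystander, origin at its underside.
- chisel: wood chisel lying flat, 270 mm long; bystander, origin at its underside.
- sanding_block: cork sanding block 100 x 60 x 32 mm; bystander, origin at its underside.
- glue: white plastic glue bottle, 60 mm across, 150 mm tall, standing; bystander, origin at its underside.
- wedge: stepped wooden bench stop, loose, 70 x 30 x 48 mm; bystander, origin at its underside.

How it is judged:
On the way:
1. the lid of the bin beside the full crate is raised clearly past its balance point (above 0.79 rad) in the fingers (((horizontal distance between crate_full_mid and bin_a below 0.42 m and value of joint lid_a above 0.79 rad and contact force between the fingers and lid_a above 0.3 N) or (horizontal distance between crate_full_mid and bin_b below 0.42 m and value of joint lid_b above 0.79 rad and contact force between the fingers and lid_b above 0.3 N))), for 0.2 s.
At the end, for the whole second after the job is handed in: the lid of the bin beside the full crate stands still (under 0.05 rad/s) between 0.55 and 0.72 rad, just below its balance point of 0.75, carried by the fingers (over 0.3 N); the other lid is shut (under 0.05 rad) (((horizontal distance between crate_full_mid and bin_a below 0.42 m and value of joint lid_a between 0.55 and 0.72 rad and velocity of joint lid_a between -0.05 and 0.05 rad/s and contact force between the fingers and lid_a above 0.3 N and value of joint lid_b below 0.05 rad) or (horizontal distance between crate_full_mid and bin_b below 0.42 m and value of joint lid_b between 0.55 and 0.72 rad and velocity of joint lid_b between -0.05 and 0.05 rad/s and contact force between the fingers and lid_b above 0.3 N and value of joint lid_a below 0.05 rad))); the arm keeps its last pose, push and grip.
It fails at once if the lid flies open (beyond 1.15 rad) (value of joint any of lid_a, lid_b above 1.15 rad).
It fails at once if the other bin's lid is lifted (over 0.12 rad) ((horizontal distance between crate_full_mid and bin_a below 0.42 m and value of joint lid_b above 0.12 rad) or (horizontal distance between crate_full_mid and bin_b below 0.42 m and value of joint lid_a above 0.12 rad)).
It fails at once if a crate or a bystander is displaced by more than 30 mm (distance of any of crate_full_mid, crate_empty_mid, mallet, chisel, sanding_block, glue, wedge from where it was at the start of the episode above 0.03 m).
It also fails if it takes over 45 s, if anything falls off the work surface, if the arm or the gripper's body presses on something with over 40 N, if the wrist force passes 120 N, or if a joint passes its speed limit or range.

## Working session

There is one attempt and no reset: what is moved stays moved. The work goes in short steps, each a Python script; the robot and the scene stay as the last script left them, time stands still between calls to the robot, and variables do not carry over. Pictures are saved under pics/ and viewed, and the job is handed in when it is done.

```bash
mkdir -p pics; ls; python3 - <<'E'
from workcell import r, optics
import cv2,numpy as np
for n in("scene","top"):
    p,d=optics.get_image(n); cv2.imwrite(f"pics/{n}0.png",p[:,:,::-1]); np.save(f"{n}_d.npy",d); np.save(f"{n}_p.npy",p)
    m=optics.camera_model(n); print(n,m); np.savez(f"{n}_m.npz",**{k:np.array(v) for k,v in m.items()})
s=r.read_state(); print(s)
print(optics.camera_model("wrist"), r.tip_extent)
E
```

```text
pics
scene {'K': array([[396.43151285,   0.        , 323.03747089],
       [  0.        , 396.43151285, 201.23221031],
       [  0.        ,   0.        ,   1.        ]]), 'R': array([[ 0.36966636,  0.92911612, -0.00948776],
       [ 0.8154524 , -0.32930404, -0.47602125],
       [-0.44540337,  0.16823223, -0.8793826 ]]), 't': array([-0.20054609, -0.37713341,  1.58954792])}
top {'K': array([[463.82290352,   0.        , 312.15195922],
       [  0.        , 463.82290352, 213.76623093],
       [  0.        ,   0.        ,   1.        ]]), 'R': array([[ 1.50765539e-02, -9.99885869e-01, -9.72803553e-04],
       [-9.93349800e-01, -1.48669221e-02, -1.14171577e-01],
       [ 1.14144084e-01,  2.68764816e-03, -9.93460570e-01]]), 't': array([-0.0039971 ,  0.49941389,  1.37691142])}
{'time_s': 0.1, 'joint_positions': array([ 9.55989289e-01,  3.42628412e-01,  1.52489409e+00,  5.88620039e-06,
        1.27539851e+00, -1.46033955e-01]), 'dq': array([-0.00049366, -0.00141224, -0.0002344 , -0.00102681,  0.00094357,
        0.00123286]), 'tau': array([ 1.88012462e-03, -4.34449446e+01, -2.46490699e+01, -
[... 189 characters left out ...]
232261e-04]), 'contact_force': array([ 0.50841917, -0.65130224,  0.89329363]), 'torque': array([-0.01552666, -0.0560813 ,  0.0041073 ]), 'grip_width': 0.08553821468515754}
{'K': array([[345.7371241 ,   0.        , 323.89270767],
       [  0.        , 345.7371241 , 197.81977564],
       [  0.        ,   0.        ,   1.        ]]), 'tool_from_camera': array([[ 4.90937948e-04, -9.61871255e-01, -2.73502189e-01,
         6.98307410e-02],
       [ 9.99999450e-01,  7.25770032e-04, -7.57433257e-04,
         4.57439314e-04],
       [ 9.27052970e-04, -2.73501667e-01,  9.61871082e-01,
        -1.17779182e-01],
       [ 0.00000000e+00,  0.00000000e+00,  0.00000000e+00,
         1.00000000e+00]])} 0.025
```

View pics/scene0.png

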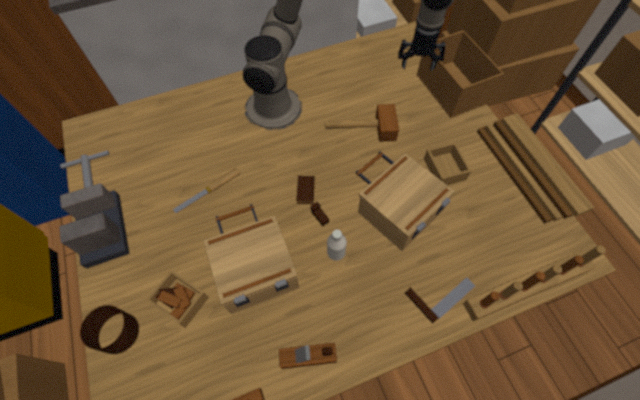

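View pics/top0.png

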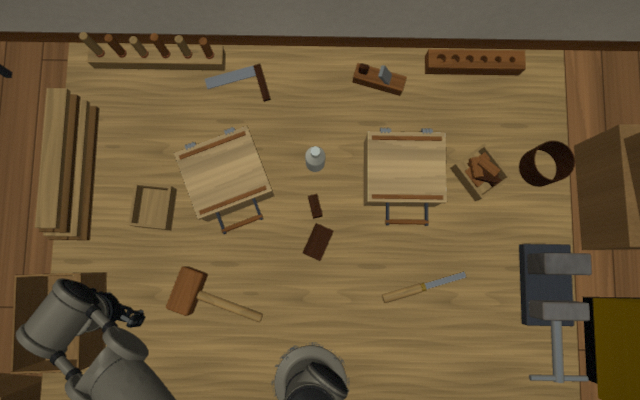

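The heaped crate is at top-image (484,170), right of the right-hand bin, so bin_b is the one to open. Its bar is at about (407,221). Next I measure the bar and lid.

```bash
cat > h.py <<'E'
import numpy as np,cv2
from scipy.spatial.transform import Rotation as Ro
def load(n):
    m=np.load(f"{n}_m.npz"); return np.load(f"{n}_p.npy"),np.load(f"{n}_d.npy"),m["K"],m["R"],m["t"]
def cast(K,R,t,uv,z):
    c=-R.T@t; d=R.T@np.linalg.solve(K,np.array([uv[0],uv[1],1.])); return c+d*(z-c[2])/d[2]
def cloud(d,K,R,t):
    v,u=np.mgrid[:d.shape[0],:d.shape[1]]
    P=np.stack([(u-K[0,2])/K[0,0]*d,(v-K[1,2])/K[1,1]*d,d],-1)
    return (P-t)@R
E
python3 - <<'E'
from h import *
p,d,K,R,t=load("top"); P=cloud(d,K,R,t)
for nm,(u0,u1,v0,v1),(b0,b1,c0,c1) in (("b",(355,455,125,210),(380,436,208,232)),):
    sub=P[v0:v1,u0:u1]; m=((sub[...,2]>.115)&(sub[...,2]<.15)).astype(np.uint8)
    pts=np.argwhere(m)[:,::-1].astype(np.float32)+[u0,v0]
    rect=cv2.minAreaRect(pts.astype(np.float32)); box=cv2.boxPoints(rect)
    print("lid corners"); [print(b,cast(K,R,t,b,.128).round(3)) for b in box]
    print("lid median z",np.median(sub[...,2][m>0]))
    S=P[c0:c1,b0:b1]; m=(S[...,2]>.10)&(S[...,2]<.15)
    Ms=m.astype(int); print("\n".join("".join("#" if q else "." for q in row) for row in Ms))
    hsv=cv2.cvtColor(p,cv2.COLOR_RGB2HSV)[c0:c1,b0:b1]; print(p[221,407],p[213,407],p[213,389],p[226,407])
    bar=m&(np.arange(c0,c1)[:,None]>=218); q=np.argwhere(bar)[:,::-1]+[b0,c0]
    x0,y0=q.mean(0); print("bar px",x0,y0,q.min(0),q.max(0), cast(K,R,t,(x0,y0),.125), "cloud",np.median(S[bar],0))
print("crate",cast(K,R,t,(478,173),.06))
E
```

```text
lid corners
[366.99997 209.     ] [ 0.504 -0.151  0.128]
[366.99997 127.00001] [ 0.742 -0.151  0.128]
[445.99997 127.     ] [ 0.745 -0.378  0.128]
[445.99997 209.     ] [ 0.507 -0.374  0.128]
lid median z 0.12815197502073516
......###....................................###........
......####...................................###........
......####...................................####.......
......####...................................####.......
......####...................................####.......
......####...................................####.......
......####...................................####.......
......####...................................####.......
......####...................................####.......
......####...................................####.......
......####...................................####.......
......##################################.....####.......
.....############################################.......
.....############################################.......
.....############################################.......
......###############.###########################.......
......####...................................####.......
.............................................###........
........................................................
........................................................
........................................................
........................................................
........................................................
........................................................
[102  68  34] [136 111  72] [103  87  62] [134 112  71]
bar px 406.6623376623377 221.08658008658008 [385 218] [428 225] [ 0.47158064 -0.26312401  0.125     ] cloud [ 0.4714878  -0.2633286   0.12507176]
crate [ 0.62596691 -0.49077592  0.06      ]
```

```bash
python3 - <<'E'
import cv2
p=cv2.imread("pics/top0.png")[110:240,345:515]; cv2.imwrite("pics/topcrop.png",cv2.resize(p,None,fx=4.5,fy=4.5,interpolation=cv2.INTER_CUBIC))
E
```

```text
(no output)
```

View pics/topcrop.png

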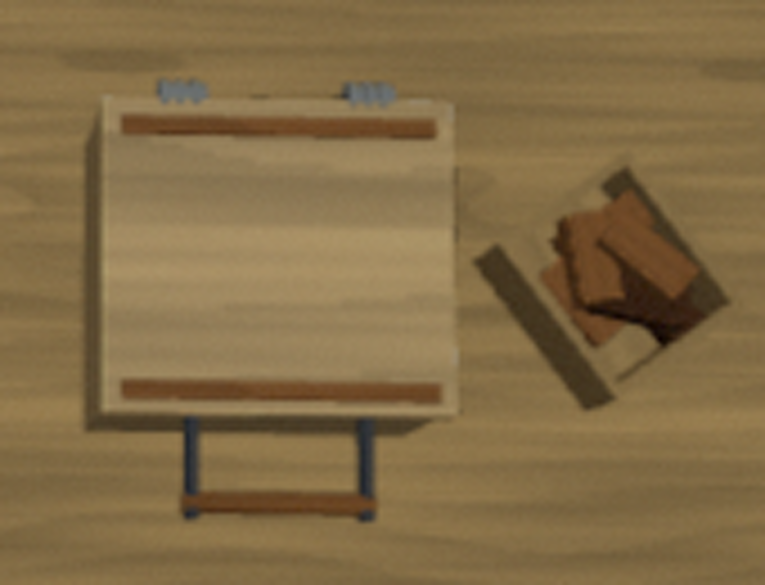

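```bash
cat >> h.py <<'E'
BAR=np.array([.4715,-.263,.12]); HX=BAR[0]+.26
def quat(phi,sg):
    s,c=np.sin(phi),np.cos(phi)
    z=np.array([s,0,-c]); y=sg*np.array([c,0,s]); return Ro.from_matrix(np.stack([np.cross(y,z),y,z],1)).as_quat()
def tcp(th,phi,back=0.):
    b=np.array([HX-.26*np.cos(th),BAR[1],.12+.26*np.sin(th)]); z=np.array([np.sin(phi),0,-np.cos(phi)])
    return b-z*(.006+back)
def theta(s):
    z=Ro.from_quat(s["eef_rot"]).as_matrix()[:,2]; b=np.array(s["eef_pos"])+.006*z
    return np.arctan2(b[2]-.12,HX-b[0]), b
E
python3 - <<'E'
from h import *
from workcell import r
p,d,K,R,t=load("top")
print("front edge",cast(K,R,t,(407,201.7),.128),"scene check")
ps,ds,Ks,Rs,ts=load("scene")
for X in (BAR,BAR+[0,.05,0],BAR-[0,.05,0]):
    c=Rs@X+ts; print((Ks@c/c[2])[:2])
for ph in (0,20,25,30):
  for sg in (1,-1):
    f=np.deg2rad(ph)
    for th,b in ((0,.1),(0,0),(.45,0),(.9,0)):
        q=r.solve_ik(tcp(th,f,b),quat(f,sg)); print(ph,sg,th,b,None if q is None else np.round(q,2))
E
python3 -c "
import cv2
p=cv2.imread('pics/scene0.png')[190:280,190:310]; cv2.imwrite('pics/scrop.png',cv2.resize(p,None,fx=6,fy=6,interpolation=cv2.INTER_CUBIC))"
```

```text
front edge [ 0.52627965 -0.26391987  0.128     ] scene check
[235.4372388  213.10701856]
[250.90622667 207.75464115]
[219.75517801 218.53312068]
0 1 0 0.1 [-0.65  0.39  1.53 -0.    1.22 -0.65]
0 1 0 0 [-0.65  0.51  1.66 -0.    0.98 -0.65]
0 1 0.45 0 [-0.62  0.42  1.45 -0.    1.27 -0.62]
0 1 0.9 0 [-0.55  0.5   1.07 -0.    1.57 -0.55]
0 -1 0 0.1 [-0.65  0.39  1.53 -0.    1.22  2.49]
0 -1 0 0 [-0.65  0.51  1.66 -0.    0.98  2.49]
0 -1 0.45 0 [-0.62  0.42  1.45 -0.    1.27  2.52]
0 -1 0.9 0 [-0.55  0.5   1.07 -0.    1.57  2.59]
20 1 0 0.1 [-0.84  0.22  1.86  0.35  0.85 -1.04]
20 1 0 0 [-0.79  0.41  1.91  0.43  0.62 -1.11]
20 1 0.45 0 [-0.75  0.29  1.71  0.3   0.91 -0.9 ]
20 1 0.9 0 [-0.65  0.33  1.39  0.23  1.15 -0.72]
20 -1 0 0.1 [-0.84  0.22  1.86  0.35  0.85  2.1 ]
20 -1 0 0 [-0.79  0.41  1.91  0.43  0.62  2.03]
20 -1 0.45 0 [-0.75  0.29  1.71  0.3   0.91  2.24]
20 -1 0.9 0 [-0.65  0.33  1.39  0.23  1.15  2.42]
25 1 0 0.1 [-0.9   0.2   1.94  0.49  0.79 -1.21]
25 1 0 0 [-0.82  0.4   1.97  0.62  0.56 -1.32]
25 1 0.45 0 [-0.78  0.26  1.77  0.42  0.83 -1.02]
25 1 0.9 0 [-0.68  0.3   1.46  0.31  1.06 -0.79]
25 -1 0 0.1 [-0.9   0.2   1.94  0.49  0.79  1.93]
25 -1 0 0 [-0.82  0.4   1.97  0.62  0.56  1.82]
25 -1 0.45 0 [-0.78  0.26  1.77  0.42  0.83  2.12]
25 -1 0.9 0 [-0.68  0.3   1.46  0.31  1.06  2.35]
30 1 0 0.1 [-0.97  0.18  2.01  0.65  0.74 -1.41]
30 1 0 0 [-0.87  0.39  2.02  0.86  0.53 -1.58]
30 1 0.45 0 [-0.82  0.24  1.84  0.56  0.77 -1.17]
30 1 0.9 0 [-0.71  0.27  1.54  0.41  0.97 -0.88]
30 -1 0 0.1 [-0.97  0.18  2.01  0.65  0.74  1.73]
30 -1 0 0 [-0.87  0.39  2.02  0.86  0.53  1.56]
30 -1 0.45 0 [-0.82  0.24  1.84  0.56  0.77  1.97]
30 -1 0.9 0 [-0.71  0.27  1.54  0.41  0.97  2.26]
```

View pics/scrop.png

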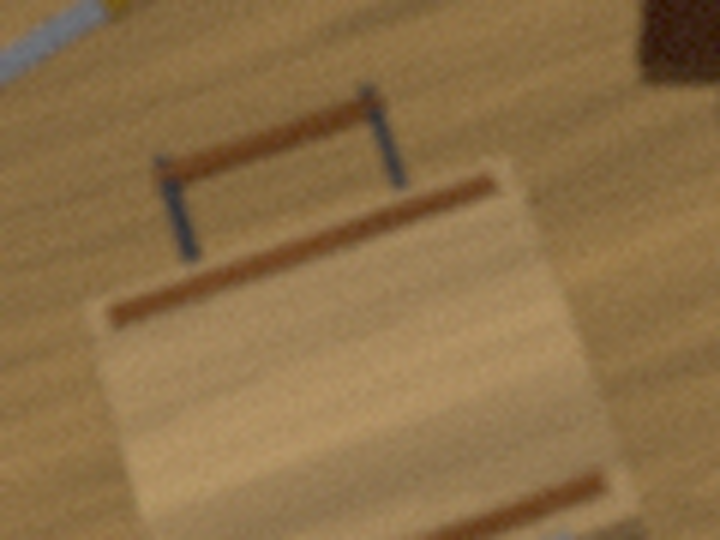

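Both views agree: the predicted bar centre in the scene view is (235.4,213.1) and it appears at (235.6,212.7). The lid's front edge is at x=0.526, 55 mm behind the bar. I'll approach with a 20° tilt for clearance and a partly closed gripper.

```bash
python3 - <<'E'
from h import *
from workcell import r,command_gripper,optics
s=r.read_state(); f=np.deg2rad(20); Q=quat(f,1)
command_gripper(.040,force=30)
p=s["eef_pos"]+[0,0,.12]
r.move_straight(p,speed=.25)
r.reach(tcp(0,f,.13),Q)
p,d=optics.get_image("wrist"); cv2.imwrite("pics/w1.png",p[:,:,::-1])
s=r.read_state(); print(s["time_s"],s["eef_pos"],tcp(0,f,.13),s["grip_width"],s["contact_force"])
E
```

```text
3.9833 [ 0.42535305 -0.26248634  0.24788455] [ 0.42498526 -0.263       0.2477982 ] 0.03981282449941005 [ 0.38955385 -0.17027262  0.79792245]
```

View pics/w1.png

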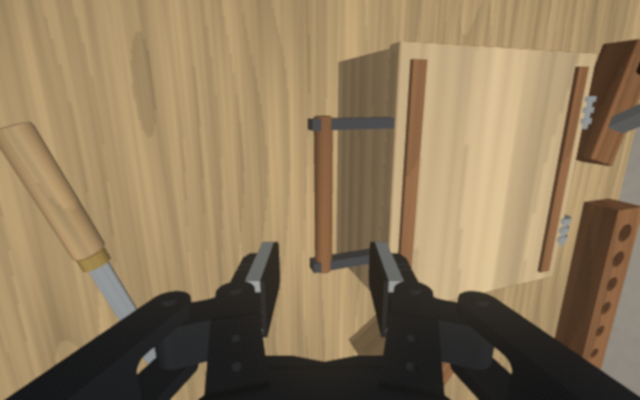

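The wrist view shows the bar at column 322, rows 125–265, centred between the fingers at columns 262 and 385. The line along the tool axis is clear, so I descend and grip.

```bash
python3 - <<'E'
from h import *
from workcell import r,command_gripper,optics
f=np.deg2rad(20)
hit=r.move_straight(tcp(0,f),quat(f,1),speed=.08,max_force=8)
s=r.read_state(); print(hit,s["eef_pos"],tcp(0,f),s["contact_force"])
if not hit:
    command_gripper(0.0,force=30); s=r.read_state(); print(s["grip_width"],s["contact_force"],s["time_s"])
p,d=optics.get_image("wrist"); cv2.imwrite("pics/w2.png",p[:,:,::-1])
E
```

```text
False [ 0.46955207 -0.26317343  0.126062  ] [ 0.46944788 -0.263       0.12563816] [-0.10215811  0.13366382 -0.75579445]
0.012621524705699346 [-4.44851666 -0.70767649  1.79288255] 6.1083
```

View pics/w2.png

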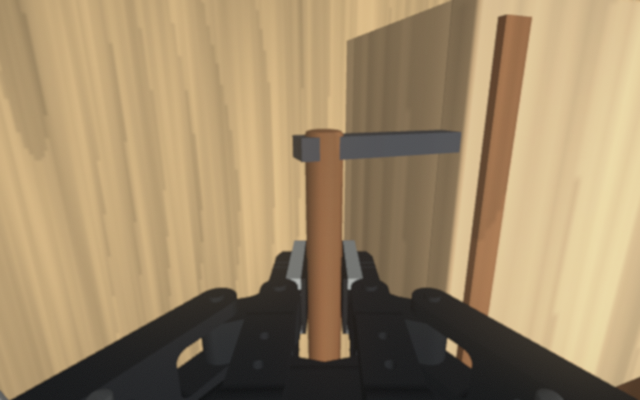

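The bar is gripped between the pads at column 325. Width reads 12.6 mm against a 14 mm bar. Now I raise it along the arc, first to 0.4 with a check.

```bash
cat >> h.py <<'E'
def arc(r,th0,th1,step=.08,speed=.08,lim=45):
    f=np.deg2rad(20); n=max(1,int(np.ceil(abs(th1-th0)/step)))
    for th in np.linspace(th0,th1,n+1)[1:]:
        hit=r.move_straight(tcp(th,f),quat(f,1),speed=speed,max_force=lim)
        s=r.read_state(); print(round(th,3),hit,round(theta(s)[0],3),np.round(s["contact_force"],1),round(s["grip_width"],4),round(s["time_s"],1))
        if hit: return False
    return True
E
python3 - <<'E'
from h import *
from workcell import r,optics
arc(r,0,.4)
p,d=optics.get_image("wrist"); cv2.imwrite("pics/w3.png",p[:,:,::-1])
E
```

```text
0.08 False 0.081 [-5.  -4.  -0.9] 0.0126 6.6
0.16 False 0.16 [-6.7 -3.3 -0.3] 0.0132 7.0
0.24 False 0.239 [-8.8 -3.7  0.7] 0.013 7.4
0.32 False 0.318 [-13.2  -3.1   2.6] 0.0129 7.8
0.4 False 0.397 [-15.5  -3.1   5.7] 0.0127 8.2
```

View pics/w3.png

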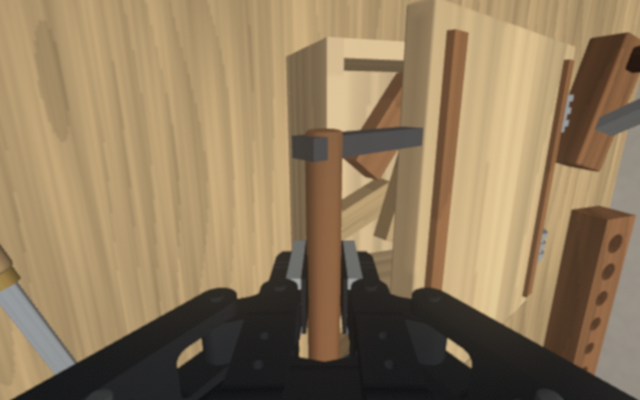

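Forces are modest but purely radial, pushing outward from the hinge. My circle is a millimetre or so off, so I'll adapt the radius by the measured force.

```bash
cat >> h.py <<'E'
def tcp2(th,dr,phi=np.deg2rad(20)):
    return tcp(th,phi)+dr*np.array([-np.cos(th),0,np.sin(th)])
def frad(s,th): return np.dot(s["contact_force"],[-np.cos(th),0,np.sin(th)])
def show(s,th,dr): print(round(th,3),"meas",round(theta(s)[0],3),"dr",round(dr*1e3,2),"F",np.round(s["contact_force"],1),"w",round(s["grip_width"],4),"t",round(s["time_s"],1))
E
python3 - <<'E'
from h import *
from workcell import r
for dr in (.0015,.003):
    r.move_straight(tcp2(.4,dr),quat(np.deg2rad(20),1),speed=.02); s=r.read_state(); show(s,.4,dr); print(frad(s,.4),s["eef_pos"],tcp2(.4,dr))
E
```

```text
0.4 meas 0.399 dr 1.5 F [-6.6 -2.4  0.8] w 0.0126 t 8.5
6.380235181544537 [ 0.48785169 -0.2630347   0.22746799] [ 0.48859043 -0.263       0.22747105]
0.4 meas 0.402 dr 3.0 F [ 5.2 -1.  -3.6] w 0.0129 t 8.8
-6.182994424917935 [ 0.48809825 -0.26305014  0.22833064] [ 0.48720884 -0.263       0.22805518]
```

```bash
python3 - <<'E'
from h import *
from workcell import r,optics
dr=.0023
for th in (.47,.54,.61,.67,.73,.79,.84,.88):
    hit=r.move_straight(tcp2(th,dr),quat(np.deg2rad(20),1),speed=.06,max_force=40)
    s=r.read_state(); show(s,th,dr)
    if hit: print("HIT"); break
    dr=float(np.clip(dr+.5*frad(s,th)/8400,-.004,.01))
r.hold(.5)
s=r.read_state(); show(s,th,dr)
for n in("wrist","scene"):
    p,d=optics.get_image(n); cv2.imwrite(f"pics/{n}4.png",p[:,:,::-1])
E
```

```text
0.47 meas 0.472 dr 2.3 F [-5.8 -1.5  1.3] w 0.0131 t 9.2
0.54 meas 0.54 dr 2.64 F [-6.4 -2.7  3.2] w 0.0126 t 9.7
0.61 meas 0.611 dr 3.06 F [-7.  -1.2  3.5] w 0.0129 t 10.1
0.67 meas 0.67 dr 3.53 F [-7.2 -1.8  4.7] w 0.013 t 10.5
0.73 meas 0.73 dr 4.03 F [-5.8 -1.   4.9] w 0.013 t 11.0
0.79 meas 0.79 dr 4.49 F [-5.2  0.4  4.1] w 0.0127 t 11.4
0.84 meas 0.839 dr 4.88 F [-2.5 -0.2  0.9] w 0.0128 t 11.7
0.88 meas 0.88 dr 5.02 F [-1.5 -0.9  0.6] w 0.0126 t 12.1
0.88 meas 0.879 dr 5.1 F [ 1.6  0.2 -3.2] w 0.0125 t 12.6
```

View pics/scene4.png

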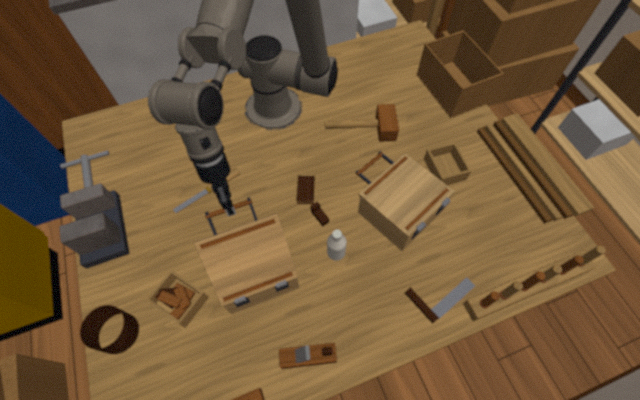

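View pics/wrist4.png

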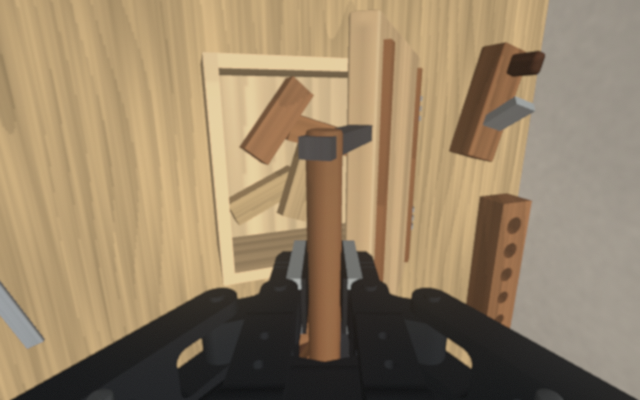

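The lid is up and the grip is still on the bar. I check the actual lid angle by fitting a plane to the lid in the scene depth.

```bash
cat >> h.py <<'E'
def lidangle(optics,n):
    p,d=optics.get_image(n); m=optics.camera_model(n); P=cloud(d,m["K"],m["R"],m["t"])
    hsv=cv2.cvtColor(p,cv2.COLOR_RGB2HSV)
    sel=(d>0)&(P[...,1]>-.36)&(P[...,1]<-.17)&(P[...,0]>.55)&(P[...,0]<.73)&(P[...,2]>.14)&(P[...,2]<.33)
    X=P[sel]
    for _ in range(6):
        c=X.mean(0); nn=np.linalg.svd(X-c,full_matrices=False)[2][2]; e=np.abs((X-c)@nn); X=X[e<max(.003,1.5*np.median(e))]
    nn*=np.sign(nn[2]); return np.arctan2(nn[0],nn[2]),len(X),np.abs((X-c)@nn).max(),nn,c
E
python3 - <<'E'
from h import *
from workcell import r,optics
for n in("scene","top"):
    print(n,lidangle(optics,n))
s=r.read_state(); print(theta(s),s["time_s"])
E
```

```text
scene (np.float64(0.8685595401913354), 3989, np.float64(0.002999472387463509), array([ 7.63399279e-01, -2.23909306e-04,  6.45926847e-01]), array([ 0.65964574, -0.26638899,  0.21803933]))
top (np.float64(0.8656485095070834), 1902, np.float64(0.002979906123934169), array([0.76151475, 0.00161975, 0.64814555]), array([ 0.66367538, -0.25972267,  0.21343429]))
(np.float64(0.8793774887371113), array([ 0.56267364, -0.26288263,  0.3239645 ])) 12.7667
```

Both cameras give 0.866 rad, clearly past 0.79. The tool pose gives 0.879. I bring it back to about 0.64 and check again.

```bash
python3 - <<'E'
from h import *
from workcell import r,optics
dr=.0050
for th in (.82,.76,.70,.65):
    hit=r.move_straight(tcp2(th,dr),quat(np.deg2rad(20),1),speed=.05,max_force=40)
    s=r.read_state(); show(s,th,dr)
    if hit: print("HIT"); break
    dr=float(np.clip(dr+.5*frad(s,th)/8400,-.004,.01))
r.hold(1.0)
s=r.read_state(); show(s,th,dr); print(abs(s["dq"]).max())
for n in("scene","top"): print(n,lidangle(optics,n)[:3])
r.hold(.5)
for n in("scene","top"): print(n,lidangle(optics,n)[:3])
for n in("wrist","top"):
    p,d=optics.get_image(n); cv2.imwrite(f"pics/{n}5.png",p[:,:,::-1])
E
```

```text
0.82 meas 0.819 dr 5.0 F [ 6.   0.  -4.8] w 0.0126 t 13.2
0.76 meas 0.761 dr 4.55 F [ 1.4  1.8 -0.3] w 0.0128 t 13.7
0.7 meas 0.699 dr 4.47 F [ 0.   2.2 -0. ] w 0.013 t 14.2
0.65 meas 0.648 dr 4.47 F [-1.   1.2  0.9] w 0.0126 t 14.6
0.65 meas 0.65 dr 4.55 F [-2.8  1.2  1.8] w 0.0126 t 15.6
0.0015095623083581492
scene (np.float64(0.6386546882782576), 3719, np.float64(0.002999038098597231))
top (np.float64(0.635048214348576), 2601, np.float64(0.002989443338539417))
scene (np.float64(0.6401059907796955), 3722, np.float64(0.002990364111378208))
top (np.float64(0.6355566362320425), 2611, np.float64(0.00298839217989196))
```

View pics/top5.png

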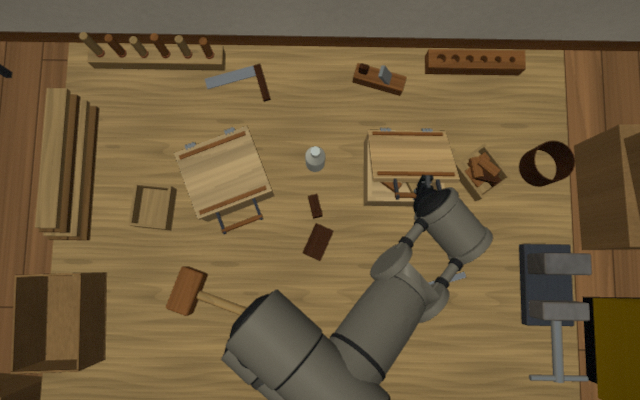

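View pics/wrist5.png

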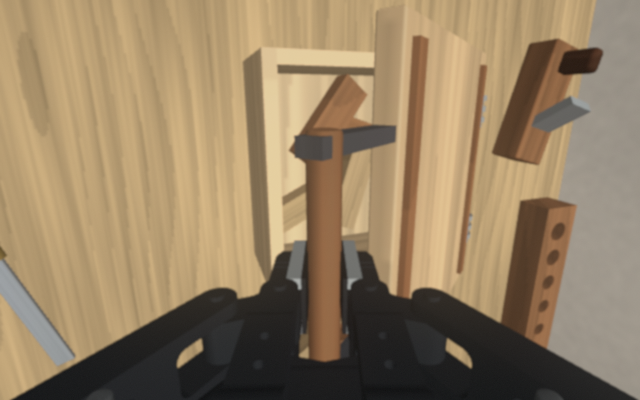

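The top view shows bin_a shut at (225,170), with the crates at (153,207) and (484,170) where they began. The wrist view shows the bar still between the pads at column 325. The lid is still at 0.64 rad, so I hand in.

```bash
python3 -c "
from workcell import r
r.finish_job()"
```

```text
the job is handed in; nothing more can be done
```

I opened the right-hand bin's lid (bin_b, the one beside the full crate), then brought it back and handed in with the fingers still holding it at about 0.64 rad. No verdict is reported after hand-in, so this rests on my own checks.

- **Raised past balance:** both cameras put the lid at about 0.87 rad, and I held it there for over 0.5 s with the grip on the bar. The highest reading from the tool pose was 0.88 rad, well under the 1.15 rad limit.
- **Final position:** before hand-in the scene camera read 0.640 rad and the top camera 0.636 rad, against the required 0.55 to 0.72. The reading changed by under 0.002 rad over 0.5 s. The gripper width was 12.6 mm on the 14 mm bar.
- **Everything else:** in the last top view bin_a was shut and both crates were where they began. The glue bottle, sanding block and wedge looked unmoved. The mallet handle and the chisel were partly hidden by the arm, so I could not check those fully.
- **Time and force:** it took about 16 s of the 45 s allowed.

**Disagreements:** the tool pose read about 0.01 rad higher than the cameras. The arc I first planned was also a few millimetres off, which built up a radial force of about 16 N. I corrected the path using the measured force, and it was about 3 N at the end.

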